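Put the counting scale into service

ROBOT

A 6-joint arm with a two-finger parallel gripper is mounted at the origin on the work surface. World frame = base frame: x ahead of the robot, y to its left, z up, the work surface at z = 0. Lengths are in m, angles in rad, forces in N, time in s.
With the tool pointing down it reaches from about 0.375 to 0.975 m from the base axis. Payload 3.8 kg.
Tool frame: the origin (TCP) lies at the very end of the fingers, on their centre line; the grasp point (between the pads) lies bot.grip_point_offset behind it (bot.grip_point_offset is the distance from the TCP to the grasp point, in m); z points along the fingers, y is the line along which they close (so a half turn about z gives the same grasp; the last joint's range is limited). The gripper opens to 85 mm and grips with 20 to 120 N. Pads are 22 mm wide; open, the fingers measure 114 mm over their backs; the gripper's body (76 mm by 85 mm) begins 54 mm behind the grasp point. The pads swing forward as they close: fully open they stand 13 mm farther back than shut.
Start: joints at [1.123, 0.264, 1.604, -0, 1.274, -0.037], TCP at [0.27, 0.619, 0.231] pointing down, gripper open.
Joint ranges: [-2.63, 2.63], [-0.94, 2.18], [0.31, 2.57], [-1.31, 4.45], [0, 2.66], [-2.55, 2.55]. Speed limits (rad/s): [2.57, 2.57, 3.14, 3.14, 3.14, 3.14].

INTERFACE

Orientations are given as a rotation vector (axis times angle).
In Python, from workcell import bot, vision gives the robot as it stands.
- The arm moves only by the tool play_rows, never from a script. Its argument "rows" is a list of rows, each an object of numbers: "dx", "dy", "dz": the shift along the tool's x, y, z as a fraction of full scale; "roll": the turn about the tool's z as a fraction of full scale; "fingers": the closure, from 0 (fully open) to 1 (shut). In form: [{"dx": .., "dy": .., "dz": .., "roll": .., "fingers": ..}, ...]. A call has 1 to 20 rows; each row shifts and turns the commanded pose from where the row before left it, along the tool's axes as they then stand; what a row does not reach is not made up. Full scale, the value 1, is 0.04 m for a shift and 4 degrees for a turn. A row lasts 1/12 s, in which the tool goes at most 41.7 mm and 7.16 degrees, less where a joint would pass 70% of its speed; a pose out of reach is approached as far as the arm can. A call with a number of a shift or a turn outside -1 to 1 is refused whole. A call with a gripper value outside its range is refused whole. The fingers move at their own pace and stop on an object; "grip_force" is the grip in N (left out, the last holds). Time passes only in rows, so rows that do not move let the fingers close. It gives the time, the measured TCP pose, the force and the opening at its end, in the units of the state.
- bot.read_state(): the state, without advancing time (a new reading comes with each control period).
- vision.read_camera(name): name is "scene" or "top" or "wrist"; returns a dict with "pixels" (420x560x3 uint8, red, green, blue), "depth" (420x560 float32, m along the optical axis (not along the pixel's ray), 0 where there is no reading), "fx", "fy", "cx", "cy" (pixels), "R" (3x3) and "t" (3): a world point X has camera coordinates R X + t. Camera axes: x right, y down, z forward; pixel columns grow to the right and rows downward; lengths in m; the calibration is good to about 2 mm. A picture is of the moment at which its call begins.
- bot.finish_job(): hands the job in, once; it reports no verdict.
The state is a dict: "time": time; "q": joint angles; "joint_vel": joint speeds; "joint_torque": joint torques, N m; "tool_pos": TCP position; "tcp_rot": TCP orientation; "wrist_force": force on the tool from outside, world axes, zero at the start; "torque": the same for the moment, N m; "width": opening from 0.0 (shut) to 1.0 (fully open).
Only numpy, scipy, OpenCV 4.12 (cv2) and the standard library are available. Lean on these libraries where they do the work, as an engineer would, in place of code of your own. Each camera call takes 0.05 s, during which the arm holds its last target. There are 200 camera calls.

TASK

The counting scale has come to the parts counter stowed for transport. Slide its transport lock all the way out of the pan's lug until the grip sits against the end stop, and tilt the flat-lying display up to face the user at 45 degrees, so that it stays there when you let go. Do not lean on the weighing pan or its lug, and leave the stock standing round the scale where it is.

Things in the scene. Friction and masses are not known exactly. Their poses are not given: they have to be found in the camera images.
- scale: Fixed bench scale. Grey base 230 (its x) by 330 mm (its y), top 60 mm above the counter. Origin: centre of the underside, on the counter; +x away from the user (robot), +y left, z up; yaw up to 0.4 rad. In this frame (mm) the pan covers x -110..110, y -95..165; the bare side deck y -165..-95 (z 60) carries the transport lock, whose bolt slides along x at y -130 between low rails (to z 69).
- pan: Steel weighing pan, 220 by 260 by 18 mm, top 82 mm above the counter, with its lug. Origin: centre of the pan's underside, 64 mm above the counter; axes as the scale's.
- lug (a point): Middle of the top of the pan's lug: a steel eye 8 mm thick (scale x) and 44 mm wide standing across the side deck at the lock's far end, at scale (90, -130), top 82 mm above the counter. The lock's tongue passes through it while locked.
- end_stop (a point): Middle of the upper edge of the end stop's face that the grip comes to rest against: a steel block 16 by 44 mm, top 80 mm above the counter, at the near (user's) end of the lock, face at scale (-65, -130).
- lock_grip (a point): Middle of the top of the lock's grip: ribbed black block 60 mm long (scale x), 20 wide, from 66 to 96 mm above the counter. It rides on a flat steel bolt, 22 wide, top 66 mm above the counter, whose tongue reaches 100 mm from the grip's middle towards scale +x. Locked, the grip's middle is at scale x 15: 41 mm are then free above the bolt between grip and lug. Axes as the scale's.
- lock (a joint): Travel of the transport lock in m: 0 = locked (tongue in the lug), 0.050 = released, grip against the end stop. Grows as the grip moves along scale -x, towards the user. About 4 N of friction; stays where it is left.
- display (a joint): Tilt of the display in rad about a level hinge along scale y: 0 = flat, face up; grows as the near edge (user's side) sinks and the far edge rises, turning the face to the user; 0.785 = 45 degrees; stop at 1.40. Stiff friction hinge, about 0.4 N m, balanced: stays where it is left.
- display_hinge (a point): Middle of the display's hinge axis, at scale (185, 35), 125 mm above the counter. Display: grey and white housing, 120 mm across the hinge, 200 along it, 40 thick, the hinge through its middle; the face lies 20 mm out from the axis, window on its far half, two rows of flat keys on its near half. Axes turn with the display: x along the face away from the user, y along the hinge, z out of the face.
- display_edge (a point): Middle of the near edge of the display's face (its lower edge once tilted up): 60 mm from the hinge axis along the face and 20 mm out from it. Moves and turns with the display.
- bracket (a point): Foot of the steel U-bracket that carries the display, on its floor plate under the hinge, 36 mm above the counter. Its two arms (34 mm wide along scale x, 4 thick, up to 143 mm above the counter) stand 112 mm to either side along scale y, with round black knobs 38 mm wide outside them, reaching out to 134 mm.
- carton: Loose bystander: yellow and brown carton 110 by 110 by 100 mm high. Origin: centre of its underside.
- small_box: Loose bystander: white and red box 110 by 75 by 50 mm high. Origin: centre of its underside.
- oil_bottle: Loose bystander: yellow plastic oil bottle, 72 mm wide, 200 mm high, upright. Origin: centre of its underside.

How it is judged:
By the outcome, as a careful person would: the job done as asked, in the order asked, and still so for the second after the job is handed in, with the robot touching nothing.
It also fails if it takes over 38 s, if anything falls off the work surface, if the arm or the gripper's body presses on something with over 40 N, if the wrist force passes 120 N, or if a joint passes its speed limit or range.

## Working session

There is one attempt and no reset: what is moved stays moved. The work goes in short steps, Python scripts to look and compute and a tool call to move; the robot and the scene stay as the last step left them, time stands still between calls to the robot, and variables do not carry over. Pictures are saved under pics/ and viewed, on a budget of 10 in all, crops included, one or two more only if the job needs it, and the job is handed in when it is done.

Besides the shell and the picture viewer there is one more tool, called after "Call:" in YAML: its name, and indented under it one key for each argument. play_rows: Moves the arm, as the interface text tells. Its arguments: {"type":"object","properties":{"rows":{"type":"array","items":{"type":"object","properties":{"dx":{"type":"number","minimum":-1,"maximum":1},"dy":{"type":"number","minimum":-1,"maximum":1},"dz":{"type":"number","minimum":-1,"maximum":1},"roll":{"type":"number","minimum":-1,"maximum":1},"fingers":{"type":"number"}}}},"grip_force":{"type":"number"}},"required":["rows"]}

```bash
mkdir -p pics; ls; cat > h.py <<'E'
import numpy as np, cv2
from workcell import bot, vision
def snap(name, f):
    c=vision.read_camera(name); cv2.imwrite(f'pics/{f}.png',c['pixels'][:,:,::-1]); np.savez(f'pics/{f}.npz',**c); return c
def world(c,u,v,d):
    p=np.array([(u-c['cx'])/c['fx']*d,(v-c['cy'])/c['fy']*d,d]); return c['R'].T@(p-c['t'])
def cloud(c):
    v,u=np.mgrid[:420,:560]; d=c['depth']
    P=np.stack([(u-c['cx'])/c['fx']*d,(v-c['cy'])/c['fy']*d,d],-1); return (P-c['t'])@c['R']
E
python3 - <<'E'
from h import *
for n in('top','scene'): snap(n,n+'1')
s=bot.read_state(); print(s, bot.grip_point_offset)
E
```

```text
pics
{'time': 0.1, 'q': array([ 1.12308715e+00,  2.64672263e-01,  1.60526996e+00, -3.58155893e-05,
        1.27368340e+00, -3.68824892e-02]), 'joint_vel': array([-0.00061375, -0.00031207, -0.00559708, -0.00094281,  0.00040979,
       -0.00161798]), 'joint_torque': array([ 1.94799372e-05, -5.16704786e+01, -3.68590307e+01, -1.03722641e-04,
        6.29188959e-03,  5.71728265e-05]), 'tool_pos': array([0.26928443, 0.6182286 , 0.23007269]), 'tcp_rot': array([-0.6406872 , -3.07510307,  0.00311255]), 'wrist_force': array([0.59576787, 0.57593915, 0.17574802]), 'torque': array([ 0.03445104, -0.02458307,  0.02498438]), 'width': 1.0003140671249608} 0.0187
```

View pics/top1.png

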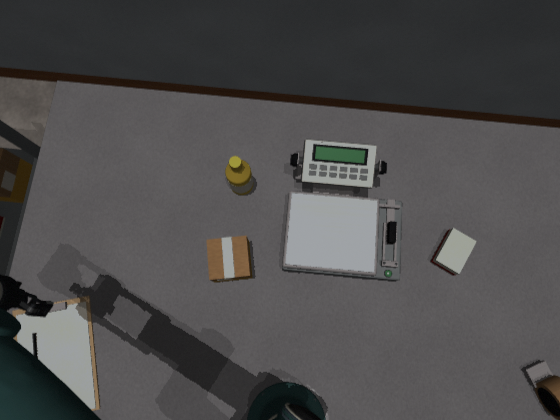

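View pics/scene1.png

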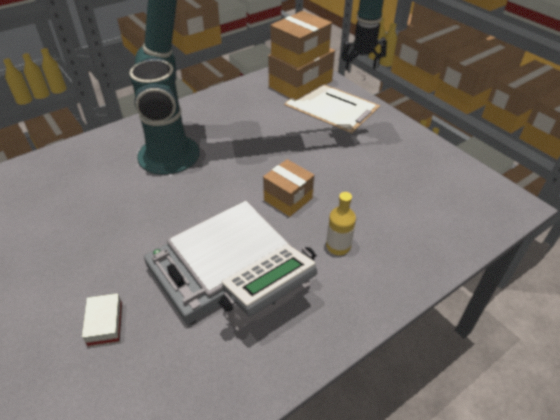

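The top view shows the pan around (332,233), the black grip at (391,232) and the display at (340,163), with the knobs at (295,159) and (383,167). The scale is nearly square to the view. Next I measure it.

```bash
python3 - <<'E'
from h import *
c=dict(np.load('pics/top1.npz')); W=cloud(c); z=W[...,2]; px=c['pixels'].astype(int)
u0=np.zeros((420,560),bool); u0[120:290,275:420]=1
def comp(m,name):
    n,l,s,ce=cv2.connectedComponentsWithStats(m.astype(np.uint8)); i=1+np.argmax(s[1:,4]); m=l==i
    P=W[m]; r=cv2.minAreaRect((P[:,:2]*1000).astype(np.float32)); print(name,s[i],r,'z',np.median(P[:,2])); return P
comp(u0&(abs(z-.082)<.006)&(px.min(-1)>140),'pan')
comp(u0&(abs(z-.145)<.012),'disp')
g=u0.copy(); g[:,:380]=0; g[:195]=0
comp(g&(px.max(-1)<60),'grip')
comp(g&(abs(z-.096)<.008),'gripz')
for nm,(a,b,cc,d) in dict(carton=(230,285,200,255),box=(222,280,425,480),bot=(145,200,215,260)).items():
    m=np.zeros_like(u0); m[a:b,cc:d]=1; comp(m&(z>.02),nm)
E
```

```text
pan [ 286  193   91   79 6162] ((522.8201293945312, -74.32786560058594), (203.92398071289062, 243.6360321044922), 0.7254787087440491) z 0.08250024416287043
disp [ 291  141   95   42 2165] ((701.7586669921875, -71.98527526855469), (259.56231689453125, 97.1473388671875), 86.43778228759766) z 0.1439163830994348
grip [386 221  11  24 215] ((419.6966857910156, -119.73765563964844), (54.4393424987793, 412.9844665527344), 44.68793869018555) z 0.09431189173694476
gripz [388 221   9  22 161] ((537.0455932617188, -238.62808227539062), (22.035720825195312, 60.18246078491211), 89.1067886352539) z 0.09527696424291951
carton [ 206  236   46   46 1810] ((368.23907470703125, 171.58648681640625), (256.69781494140625, 138.30490112304688), 30.997730255126953) z 0.09961716069246176
box [ 432  228   44   47 1200] ((393.52691650390625, -235.76043701171875), (120.766845703125, 585.8316040039062), 31.11965560913086) z 0.04938077963572189
bot [225 156  28  38 779] ((495.80670166015625, 116.21963500976562), (421.61505126953125, 70.84178161621094), 28.655900955200195) z 0.13284521452192088
```

```bash
cat >> h.py <<'E'
def ray(c,uv,z):
    uv=np.asarray(uv,float); d=np.c_[(uv[:,0]-c['cx'])/c['fx'],(uv[:,1]-c['cy'])/c['fy'],np.ones(len(uv))]@c['R']
    o=-c['R'].T@c['t']; return o+d*((z-o[2])/d[:,2])[:,None]
def rect(c,m,z,name):
    k=np.ones((3,3),np.uint8); m=cv2.morphologyEx(m.astype(np.uint8),cv2.MORPH_OPEN,k)
    cs,_=cv2.findContours(m,cv2.RETR_EXTERNAL,cv2.CHAIN_APPROX_NONE); k=max(cs,key=cv2.contourArea)
    P=ray(c,k[:,0],z)[:,:2]*1000; r=cv2.minAreaRect(P.astype(np.float32)); print(name,r); return r
E
python3 - <<'E'
from h import *
c=dict(np.load('pics/top1.npz')); W=cloud(c); z=W[...,2]; px=c['pixels'].astype(int)
u0=np.zeros((420,560),bool); u0[120:290,275:420]=1
print(px[233,332],px[233,381],px[150,340],px[232,391])
rect(c,u0&(px.min(-1)>150)&(z<.1),.082,'pan')
rect(c,u0&(z>.13)&(px.min(-1)>120),.145,'disp')
rect(c,u0&(abs(z-.145)<.004),.145,'disp2')
rect(c,u0&(z>.04)&(z<.1),.075,'scale')
g=u0.copy(); g[:,:380]=0; g[:195]=0
rect(c,g&(abs(z-.096)<.008),.096,'grip')
print(c['R'],c['t'])
E
```

```text
[159 162 166] [92 95 95] [ 59 100  67] [17 17 19]
pan ((522.9572143554688, -74.20365905761719), (201.97122192382812, 241.76559448242188), 0.672600507736206)
disp ((711.1524047851562, -72.440185546875), (104.42709350585938, 195.15142822265625), 0.5399322509765625)
disp2 ((702.9691162109375, -88.70259094238281), (41.16733169555664, 22.423938751220703), 85.96807098388672)
scale ((518.6439819335938, -106.2545166015625), (228.71246337890625, 324.0971984863281), 0.6946151852607727)
grip ((536.078369140625, -236.7626495361328), (57.06914520263672, 19.24506378173828), 2.5032665729522705)
[[ 0.1055317  -0.99441036 -0.00333263]
 [-0.96948465 -0.10213957 -0.22286097]
 [ 0.22127486  0.02674983 -0.97484454]] [0.01903095 0.56298745 1.12966093]
```

Scale origin is about (0.522,-0.108) with yaw about 0.012 rad. The pan, grip and display positions all agree with that, so I roll the tool square and go over above the bystanders.

Call:
play_rows:
  rows:
    - {"roll": -0.86, "dz": -0.2, "fingers": 0}
    - {"roll": -0.86, "dz": -0.2, "fingers": 0}
    - {"roll": -0.86, "dz": -0.2, "fingers": 0}
    - {"roll": -0.86, "dz": -0.2, "fingers": 0.3}
    - {"roll": -0.86, "dz": -0.2, "fingers": 0.6}
    - {"roll": -0.86, "dz": -0.2, "fingers": 0.6}
    - {"roll": -0.86, "dz": -0.2, "fingers": 0.6}
    - {"fingers": 0.6}

```text
validation failed for argument at $.ro...
```

Call:
play_rows:
  rows:
    - {"dx": -0.22, "dy": -0.72, "fingers": 0.6}
    - {"dx": -0.22, "dy": -0.72, "fingers": 0.6}
    - {"dx": -0.22, "dy": -0.72, "fingers": 0.6}
    - {"dx": -0.22, "dy": -0.72, "fingers": 0.6}
    - {"dx": -0.22, "dy": -0.72, "fingers": 0.6}
    - {"dx": -0.22, "dy": -0.72, "fingers": 0.6}
    - {"dx": -0.22, "dy": -0.72, "fingers": 0.6}
    - {"dx": -0.22, "dy": -0.72, "fingers": 0.6}
    - {"dx": -0.22, "dy": -0.72, "fingers": 0.6}
    - {"dx": -0.22, "dy": -0.72, "fingers": 0.6}
    - {"dx": -0.22, "dy": -0.72, "fingers": 0.6}
    - {"dx": -0.22, "dy": -0.72, "fingers": 0.6}
    - {"dx": -0.22, "dy": -0.72, "fingers": 0.6}
    - {"dx": -0.22, "dy": -0.72, "fingers": 0.6}
    - {"dx": -0.22, "dy": -0.72, "fingers": 0.6}
    - {"dx": -0.22, "dy": -0.72, "fingers": 0.6}
    - {"dx": -0.22, "dy": -0.72, "fingers": 0.6}
    - {"dx": -0.22, "dy": -0.72, "fingers": 0.6}
    - {"dx": -0.22, "dy": -0.72, "fingers": 0.6}
    - {"fingers": 0.6}

```text
validation failed for argument at $.ro...
```

Call:
play_rows:
  rows:
    - {"dx": -0.22, "dy": -0.72, "fingers": 0.6}
    - {"dx": -0.22, "dy": -0.72, "fingers": 0.6}
    - {"dx": -0.22, "dy": -0.72, "fingers": 0.6}
    - {"dx": -0.22, "dy": -0.72, "fingers": 0.6}
    - {"dx": -0.22, "dy": -0.72, "fingers": 0.6}
    - {"dx": -0.22, "dy": -0.72, "fingers": 0.6}
    - {"dx": -0.22, "dy": -0.72, "fingers": 0.6}
    - {"dx": -0.22, "dy": -0.72, "fingers": 0.6}
    - {"dx": -0.22, "dy": -0.72, "fingers": 0.6}
    - {"dx": -0.22, "dy": -0.72, "fingers": 0.6}
    - {"fingers": 0.6}
    - {"fingers": 0.6}

```text
validation failed for argument at $.ro...
```

Call:
play_rows:
  rows:
    - {"dx": 0, "dy": 0, "dz": -0.2, "roll": -0.86, "fingers": 0}
    - {"dx": 0, "dy": 0, "dz": -0.2, "roll": -0.86, "fingers": 0}
    - {"dx": 0, "dy": 0, "dz": -0.2, "roll": -0.86, "fingers": 0}
    - {"dx": 0, "dy": 0, "dz": -0.2, "roll": -0.86, "fingers": 0.3}
    - {"dx": 0, "dy": 0, "dz": -0.2, "roll": -0.86, "fingers": 0.6}
    - {"dx": 0, "dy": 0, "dz": -0.2, "roll": -0.86, "fingers": 0.6}
    - {"dx": 0, "dy": 0, "dz": -0.2, "roll": -0.86, "fingers": 0.6}
    - {"dx": 0, "dy": 0, "dz": 0, "roll": 0, "fingers": 0.6}

```text
time: 0.77
tool_pos: [0.2698, 0.6194, 0.2888]
tcp_rot: [-0.017, 3.141, 0.003]
wrist_force: [0.4, -0.7, 0.4]
width: 0.4
```

Call:
play_rows:
  rows:
    - {"dx": -0.22, "dy": -0.72, "dz": 0, "roll": 0, "fingers": 0.6}
    - {"dx": -0.22, "dy": -0.72, "dz": 0, "roll": 0, "fingers": 0.6}
    - {"dx": -0.22, "dy": -0.72, "dz": 0, "roll": 0, "fingers": 0.6}
    - {"dx": -0.22, "dy": -0.72, "dz": 0, "roll": 0, "fingers": 0.6}
    - {"dx": -0.22, "dy": -0.72, "dz": 0, "roll": 0, "fingers": 0.6}
    - {"dx": -0.22, "dy": -0.72, "dz": 0, "roll": 0, "fingers": 0.6}
    - {"dx": -0.22, "dy": -0.72, "dz": 0, "roll": 0, "fingers": 0.6}
    - {"dx": -0.22, "dy": -0.72, "dz": 0, "roll": 0, "fingers": 0.6}
    - {"dx": -0.22, "dy": -0.72, "dz": 0, "roll": 0, "fingers": 0.6}
    - {"dx": -0.22, "dy": -0.72, "dz": 0, "roll": 0, "fingers": 0.6}
    - {"dx": -0.22, "dy": -0.72, "dz": 0, "roll": 0, "fingers": 0.6}
    - {"dx": -0.22, "dy": -0.72, "dz": 0, "roll": 0, "fingers": 0.6}
    - {"dx": -0.22, "dy": -0.72, "dz": 0, "roll": 0, "fingers": 0.6}
    - {"dx": -0.22, "dy": -0.72, "dz": 0, "roll": 0, "fingers": 0.6}
    - {"dx": -0.22, "dy": -0.72, "dz": 0, "roll": 0, "fingers": 0.6}
    - {"dx": -0.22, "dy": -0.72, "dz": 0, "roll": 0, "fingers": 0.6}
    - {"dx": -0.22, "dy": -0.72, "dz": 0, "roll": 0, "fingers": 0.6}
    - {"dx": -0.22, "dy": -0.72, "dz": 0, "roll": 0, "fingers": 0.6}
    - {"dx": -0.22, "dy": -0.72, "dz": 0, "roll": 0, "fingers": 0.6}
    - {"dx": -0.22, "dy": -0.72, "dz": 0, "roll": 0, "fingers": 0.6}

```text
time: 2.43
tool_pos: [0.4508, 0.043, 0.2865]
tcp_rot: [0.012, -3.141, 0.0]
wrist_force: [-0.3, 1.7, 0.3]
width: 0.399
```

Call:
play_rows:
  rows:
    - {"dx": -0.22, "dy": -0.72, "dz": 0, "roll": 0, "fingers": 0.6}
    - {"dx": -0.22, "dy": -0.72, "dz": 0, "roll": 0, "fingers": 0.6}
    - {"dx": -0.22, "dy": -0.72, "dz": 0, "roll": 0, "fingers": 0.6}
    - {"dx": -0.22, "dy": -0.72, "dz": 0, "roll": 0, "fingers": 0.6}
    - {"dx": -0.22, "dy": -0.72, "dz": 0, "roll": 0, "fingers": 0.6}
    - {"dx": -0.22, "dy": -0.72, "dz": 0, "roll": 0, "fingers": 0.6}
    - {"dx": -0.22, "dy": -0.72, "dz": 0, "roll": 0, "fingers": 0.6}
    - {"dx": -0.22, "dy": -0.72, "dz": 0, "roll": 0, "fingers": 0.6}
    - {"dx": -0.22, "dy": -0.72, "dz": 0, "roll": 0, "fingers": 0.6}
    - {"dx": -0.22, "dy": -0.72, "dz": 0, "roll": 0, "fingers": 0.6}
    - {"dx": 0, "dy": 0, "dz": 0, "roll": 0, "fingers": 0.6}
    - {"dx": 0, "dy": 0, "dz": 0, "roll": 0, "fingers": 0.6}
    - {"dx": 0, "dy": 0, "dz": 0, "roll": 0, "fingers": 0.6}

```text
time: 3.52
tool_pos: [0.5412, -0.2422, 0.2863]
tcp_rot: [0.013, -3.14, -0.002]
wrist_force: [-0.7, 0.7, 0.2]
width: 0.401
```

```bash
python3 - <<'E'
from h import *
c=snap('wrist','wrist1'); s=bot.read_state(); print(s['time'],s['tool_pos'],s['tcp_rot'],s['q'],s['width'])
E
```

```text
3.5667 [ 0.54123929 -0.2417092   0.28662075] [ 1.42485732e-02 -3.14046701e+00 -1.64404067e-03] [-4.62289618e-01  8.04538419e-02  1.71558898e+00  4.54437551e-04
  1.34699702e+00 -2.04226123e+00] 0.39964086273194444
```

View pics/wrist1.png

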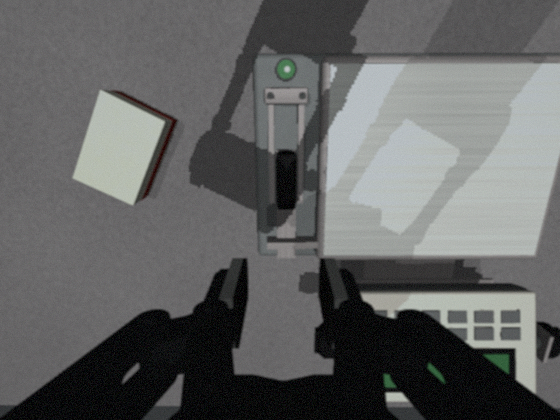

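The wrist view shows the grip at (287,180), the end stop at (286,96), the lug at (292,243) and the pan's left edge near column 325. I refine from this.

```bash
python3 - <<'E'
from h import *
c=dict(np.load('pics/wrist1.npz')); W=cloud(c); z=W[...,2]; px=c['pixels'].astype(int)
m=np.zeros((420,560),bool); m[130:225,262:312]=1
rect(c,m&(px.max(-1)<50)&(z>.09),.096,'grip')
rect(c,m&(abs(z-.096)<.006),.096,'gripz')
m[:]=0; m[40:270,310:560]=1; m2=m&(abs(z-.082)<.006)
# pan left edge and near/far edges
L=[(np.where(m2[v])[0].min(),v) for v in range(80,240,4)]; P=ray(c,L,.082)[:,:2]; a=np.polyfit(P[:,0],P[:,1],1); print('left edge y=',a, 'at .54',np.polyval(a,.54))
T=[(u,np.where(m2[:,u])[0].min()) for u in range(340,520,4)]; P=ray(c,T,.082)[:,:2]; b=np.polyfit(P[:,1],P[:,0],1); print('near',b,np.polyval(b,-.2))
T=[(u,np.where(m2[:,u])[0].max()) for u in range(340,520,4)]; P=ray(c,T,.082)[:,:2]; b=np.polyfit(P[:,1],P[:,0],1); print('far',b,np.polyval(b,-.2))
for n,(u,v) in dict(stop=(286,96),lug=(292,243)).items(): print(n,W[v,u])
m[:]=0; m[80:110,255:315]=1; rect(c,m&(abs(z-.08)<.005),.08,'stop')
m[:]=0; m[230:258,255:318]=1; rect(c,m&(abs(z-.082)<.005),.082,'lug')
E
```

```text
grip ((538.9387817382812, -238.816162109375), (59.28506851196289, 20.586559295654297), 1.155246376991272)
gripz ((538.9454345703125, -238.81602478027344), (59.298309326171875, 20.586559295654297), 1.1552461385726929)
left edge y= [ 0.01137714 -0.20958274] at .54 -0.20343908835510796
near [-0.01305985  0.41553834] 0.4181503085956496
far [-0.0163436   0.63067886] 0.6339475773910058
stop [ 0.45464521 -0.23962145  0.0790074 ]
lug [ 0.61339618 -0.23106224  0.08249782]
stop ((453.7731628417969, -239.19308471679688), (15.147459983825684, 43.23202896118164), 0.47553735971450806)
lug ((615.4838256835938, -230.39552307128906), (8.708142280578613, 56.36585998535156), 0.4285306930541992)
```

Call:
play_rows:
  rows:
    - {"dx": 0.05, "dy": 0.07, "dz": 0.6, "roll": 0, "fingers": 0.68}
    - {"dx": 0, "dy": 0, "dz": 0.6, "roll": 0, "fingers": 0.68}
    - {"dx": 0, "dy": 0, "dz": 0.6, "roll": 0, "fingers": 0.68}
    - {"dx": 0, "dy": 0, "dz": 0.6, "roll": 0, "fingers": 0.68}
    - {"dx": 0, "dy": 0, "dz": 0.6, "roll": 0, "fingers": 0.68}
    - {"dx": 0, "dy": 0, "dz": 0.6, "roll": 0, "fingers": 0.68}
    - {"dx": 0, "dy": 0, "dz": 0, "roll": 0, "fingers": 0.68}
    - {"dx": 0, "dy": 0, "dz": 0, "roll": 0, "fingers": 0.68}

```text
time: 4.23
tool_pos: [0.5383, -0.238, 0.142]
tcp_rot: [0.017, -3.138, -0.003]
wrist_force: [0.7, 0.2, 0.6]
width: 0.321
```

Call:
play_rows:
  rows:
    - {"dx": 0, "dy": 0, "dz": 0.33, "roll": 0, "fingers": 0.68}
    - {"dx": 0, "dy": -0.02, "dz": 0.33, "roll": 0, "fingers": 0.68}
    - {"dx": 0, "dy": 0, "dz": 0.33, "roll": 0, "fingers": 0.68}
    - {"dx": 0, "dy": 0, "dz": 0.33, "roll": 0, "fingers": 0.68}
    - {"dx": 0, "dy": 0, "dz": 0.33, "roll": 0, "fingers": 0.68}
    - {"dx": 0, "dy": 0, "dz": 0, "roll": 0, "fingers": 0.68}
    - {"dx": 0, "dy": 0, "dz": 0, "roll": 0, "fingers": 0.68}

```text
time: 4.82
tool_pos: [0.5385, -0.2401, 0.0755]
tcp_rot: [0.015, -3.139, -0.002]
wrist_force: [0.5, -0.7, -0.1]
width: 0.323
```

Call:
play_rows:
  rows:
    - {"dx": 0, "dy": 0, "dz": 0, "roll": 0, "fingers": 0.8}
    - {"dx": 0, "dy": 0, "dz": 0, "roll": 0, "fingers": 0.85}
    - {"dx": 0, "dy": 0, "dz": 0, "roll": 0, "fingers": 0.85}
    - {"dx": 0, "dy": 0, "dz": 0, "roll": 0, "fingers": 0.85}
    - {"dx": 0, "dy": 0, "dz": 0, "roll": 0, "fingers": 0.85}
  grip_force: 25

```text
time: 5.23
tool_pos: [0.5392, -0.2391, 0.0767]
tcp_rot: [0.014, -3.14, -0.004]
wrist_force: [-0.5, 5.3, -4.2]
width: 0.227
```

Call:
play_rows:
  rows:
    - {"dx": 0.15, "dy": 0, "dz": 0, "roll": 0, "fingers": 0.85}
    - {"dx": 0.15, "dy": 0, "dz": 0, "roll": 0, "fingers": 0.85}
    - {"dx": 0.15, "dy": 0, "dz": 0, "roll": 0, "fingers": 0.85}
    - {"dx": 0.15, "dy": 0, "dz": 0, "roll": 0, "fingers": 0.85}
    - {"dx": 0.15, "dy": 0, "dz": 0, "roll": 0, "fingers": 0.85}
    - {"dx": 0.15, "dy": 0, "dz": 0, "roll": 0, "fingers": 0.85}
    - {"dx": 0.15, "dy": 0, "dz": 0, "roll": 0, "fingers": 0.85}
    - {"dx": 0.1, "dy": 0, "dz": 0, "roll": 0, "fingers": 0.85}
    - {"dx": 0, "dy": 0, "dz": 0, "roll": 0, "fingers": 0.85}
    - {"dx": 0, "dy": 0, "dz": 0, "roll": 0, "fingers": 0.85}

```text
time: 6.07
tool_pos: [0.4931, -0.2396, 0.0767]
tcp_rot: [0.014, -3.141, -0.004]
wrist_force: [1.7, 5.7, -5.2]
width: 0.227
```

Call:
play_rows:
  rows:
    - {"dx": 0.05, "dy": 0, "dz": 0, "roll": 0, "fingers": 0.85}
    - {"dx": 0.05, "dy": 0, "dz": 0, "roll": 0, "fingers": 0.85}
    - {"dx": 0, "dy": 0, "dz": 0, "roll": 0, "fingers": 0.85}
    - {"dx": 0, "dy": 0, "dz": 0, "roll": 0, "fingers": 0.85}

```text
time: 6.4
tool_pos: [0.4912, -0.2396, 0.0768]
tcp_rot: [-0.013, 3.138, 0.003]
wrist_force: [7.8, 6.0, -10.3]
width: 0.225
```

Call:
play_rows:
  rows:
    - {"dx": 0.06, "dy": 0, "dz": 0, "roll": 0, "fingers": 0.85}
    - {"dx": 0.06, "dy": 0, "dz": 0, "roll": 0, "fingers": 0.85}
    - {"dx": 0, "dy": 0, "dz": 0, "roll": 0, "fingers": 0.85}
    - {"dx": 0, "dy": 0, "dz": 0, "roll": 0, "fingers": 0.85}

```text
time: 6.73
tool_pos: [0.4905, -0.2396, 0.0771]
tcp_rot: [-0.012, 3.13, 0.002]
wrist_force: [20.6, 6.7, -18.4]
width: 0.224
```

Call:
play_rows:
  rows:
    - {"dx": -0.08, "dy": 0, "dz": 0, "roll": 0, "fingers": 0.7}
    - {"dx": 0, "dy": 0, "dz": 0, "roll": 0, "fingers": 0.68}
    - {"dx": 0, "dy": 0, "dz": 0, "roll": 0, "fingers": 0.68}
    - {"dx": 0, "dy": 0, "dz": -0.3, "roll": 0, "fingers": 0.68}
    - {"dx": 0, "dy": 0, "dz": -0.6, "roll": 0, "fingers": 0.68}
    - {"dx": 0, "dy": 0, "dz": -0.6, "roll": 0, "fingers": 0.68}
    - {"dx": 0, "dy": 0, "dz": -0.7, "roll": 0, "fingers": 0.68}
    - {"dx": 0, "dy": 0, "dz": -0.7, "roll": 0, "fingers": 0.68}
    - {"dx": 0, "dy": 0, "dz": -0.7, "roll": 0, "fingers": 0.8}
    - {"dx": 0, "dy": 0, "dz": -0.7, "roll": 0, "fingers": 1}
    - {"dx": 0, "dy": 0, "dz": 0, "roll": 0, "fingers": 1}
    - {"dx": 0, "dy": 0, "dz": 0, "roll": 0, "fingers": 1}

```text
time: 7.73
tool_pos: [0.4893, -0.2424, 0.2535]
tcp_rot: [-0.014, 3.136, -0.006]
wrist_force: [-0.6, 0.5, -0.8]
width: 0.001
```

```bash
python3 - <<'E'
from h import *
c=snap('wrist','wrist2'); s=bot.read_state(); print(s['time'],s['tool_pos'],s['tcp_rot'],s['wrist_force'])
W=cloud(c); z=W[...,2]; px=c['pixels'].astype(int); print(np.isfinite(z).all())
m=(px.max(-1)<60)&(abs(z-.096)<.006)&(abs(W[...,0]-.49)<.08)&(abs(W[...,1]+.239)<.02)
rect(c,m,.096,'grip')
E
```

```text
7.7833 [ 0.48821776 -0.24167696  0.25114374] [-1.40057114e-02  3.13917490e+00 -2.57485963e-03] [ 0.31743893  0.87850234 -0.38080344]
True
grip ((491.1553955078125, -239.35227966308594), (59.5396728515625, 21.03029441833496), 1.3294979333877563)
```

View pics/wrist2.png

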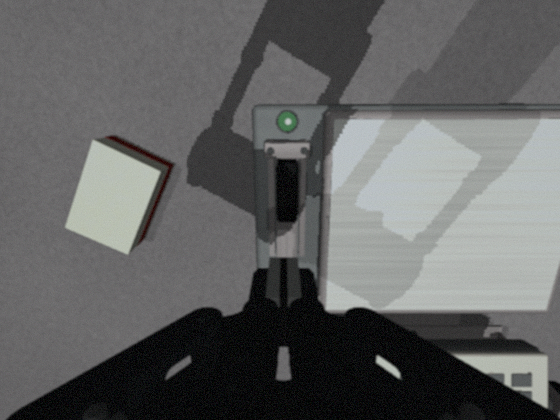

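The grip at (287,190) now sits right against the stop at (287,150): measured grip edge x 0.461, stop face 0.4615. The lock is released, so I go on to the display's near edge.

Call:
play_rows:
  rows:
    - {"dx": -0.5, "dy": 0.53, "dz": 0, "roll": 0, "fingers": 1}
    - {"dx": -0.5, "dy": 0.53, "dz": 0, "roll": 0, "fingers": 1}
    - {"dx": -0.5, "dy": 0.53, "dz": 0, "roll": 0, "fingers": 1}
    - {"dx": -0.5, "dy": 0.53, "dz": 0, "roll": 0, "fingers": 1}
    - {"dx": -0.5, "dy": 0.53, "dz": 0, "roll": 0, "fingers": 1}
    - {"dx": -0.5, "dy": 0.53, "dz": 0, "roll": 0, "fingers": 1}
    - {"dx": -0.5, "dy": 0.53, "dz": 0, "roll": 0, "fingers": 1}
    - {"dx": -0.5, "dy": 0.53, "dz": 0, "roll": 0, "fingers": 1}
    - {"dx": 0, "dy": 0, "dz": 0.6, "roll": 0, "fingers": 1}
    - {"dx": 0, "dy": 0, "dz": 0.6, "roll": 0, "fingers": 1}
    - {"dx": 0, "dy": 0, "dz": 0.6, "roll": 0, "fingers": 1}
    - {"dx": 0, "dy": 0, "dz": 0.4, "roll": 0, "fingers": 1}
    - {"dx": 0, "dy": 0, "dz": 0, "roll": 0, "fingers": 1}
    - {"dx": 0, "dy": 0, "dz": 0, "roll": 0, "fingers": 1}

```text
time: 8.95
tool_pos: [0.6444, -0.0699, 0.1586]
tcp_rot: [0.015, -3.136, -0.001]
wrist_force: [-0.6, -1.2, 0.4]
width: 0.002
```

```bash
python3 - <<'E'
from h import *
c=snap('scene','scene2'); s=bot.read_state(); print(s['time'],s['tool_pos'],s['tcp_rot'],s['wrist_force'])
cv2.imwrite('pics/scene2c.png',cv2.resize(c['pixels'][150:360,100:380,::-1],(800,600)))
E
```

```text
9.0 [ 0.64583133 -0.07010293  0.16063223] [ 1.45325525e-02 -3.13965607e+00 -3.33166260e-04] [ 0.65050341 -0.78138216  0.28975323]
```

View pics/scene2c.png

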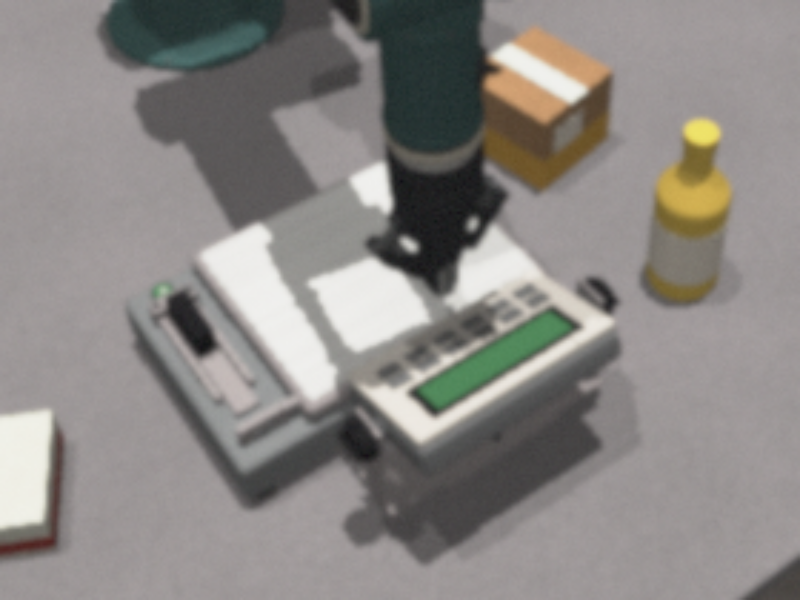

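The scene crop shows the closed fingertips at (440,290) over the middle of the display's near edge, with the tongue clear of the lug and the bystanders still in place. I press down slowly, short of 45° at first.

Call:
play_rows:
  rows:
    - {"dx": -0.1, "dy": 0, "dz": 0.12, "roll": 0, "fingers": 1}
    - {"dx": 0, "dy": 0, "dz": 0.12, "roll": 0, "fingers": 1}
    - {"dx": 0, "dy": 0, "dz": 0.12, "roll": 0, "fingers": 1}
    - {"dx": 0, "dy": 0, "dz": 0.12, "roll": 0, "fingers": 1}
    - {"dx": 0, "dy": 0, "dz": 0.12, "roll": 0, "fingers": 1}
    - {"dx": 0, "dy": 0, "dz": 0.12, "roll": 0, "fingers": 1}
    - {"dx": 0, "dy": 0, "dz": 0.12, "roll": 0, "fingers": 1}
    - {"dx": 0, "dy": 0, "dz": 0, "roll": 0, "fingers": 1}

```text
time: 9.67
tool_pos: [0.6503, -0.07, 0.1272]
tcp_rot: [0.015, -3.141, -0.0]
wrist_force: [-0.2, 0.6, 0.4]
width: -0.003
```

Call:
play_rows:
  rows:
    - {"dx": 0, "dy": 0, "dz": 0.1, "roll": 0, "fingers": 1}
    - {"dx": 0, "dy": 0, "dz": 0.1, "roll": 0, "fingers": 1}
    - {"dx": 0, "dy": 0, "dz": 0.1, "roll": 0, "fingers": 1}
    - {"dx": 0, "dy": 0, "dz": 0.1, "roll": 0, "fingers": 1}
    - {"dx": 0, "dy": 0, "dz": 0, "roll": 0, "fingers": 1}
    - {"dx": 0, "dy": 0, "dz": 0, "roll": 0, "fingers": 1}

```text
time: 10.17
tool_pos: [0.6514, -0.07, 0.1127]
tcp_rot: [-0.015, 3.139, -0.0]
wrist_force: [-0.4, 1.0, 4.8]
width: -0.007
```

```bash
cat >> h.py <<'E'
def tilt(c, show=True):
    # plane through the points on the display face, in the box the display sweeps
    W=cloud(c); h=np.array([.707,-.072,.125]); D=W-h; px=c['pixels'].astype(int)
    m=(abs(D[...,1])<.09)&(np.hypot(D[...,0],D[...,2])<.068)&(c['depth']>0)
    m=cv2.erode(m.astype(np.uint8),np.ones((3,3)))>0; P=D[m]
    rng=np.random.default_rng(0); best=None
    for _ in range(500):
        a=P[rng.choice(len(P),3,False)]; n=np.cross(a[1]-a[0],a[2]-a[0]); l=np.linalg.norm(n)
        if l<1e-5: continue
        n/=l; n*=np.sign(n[2]); k=abs((P-a[0])@n)<.003
        if best is None or k.sum()>best.sum(): best=k
    Q=P[best]; n=np.linalg.svd(Q-Q.mean(0),full_matrices=False)[2][2]; n*=np.sign(n[2])
    print('face pts',len(Q),'of',len(P),'n',n.round(3),'offset',(Q.mean(0)@n).round(4),'tilt deg',np.degrees(np.arctan2(-n[0],n[2])).round(2))
E
python3 - <<'E'
from h import *
tilt(dict(np.load('pics/top1.npz')))
tilt(dict(np.load('pics/scene1.npz')))
for n in('top','scene'): tilt(snap(n,n+'3'))
s=bot.read_state(); print(s['time'],s['tool_pos'],s['wrist_force'])
E
```

```text
face pts 1996 of 2508 n [-0.32   0.001  0.947] offset 0.0204 tilt deg 18.66
face pts 1917 of 2729 n [-0.304 -0.005  0.953] offset 0.0205 tilt deg 17.73
face pts 461 of 586 n [-0.591 -0.008  0.807] offset 0.0204 tilt deg 36.23
face pts 1208 of 2205 n [-0.587 -0.008  0.809] offset 0.02 tilt deg 35.97
10.2667 [ 0.65146552 -0.07001619  0.11268947] [0.47489396 0.06849077 5.77543939]
```

The face fits the known 20 mm offset. It started at about 18° and is now at 36°. From the contact geometry, another 10 mm or so gives 45°.

Call:
play_rows:
  rows:
    - {"dx": 0, "dy": 0, "dz": 0.06, "roll": 0, "fingers": 1}
    - {"dx": 0, "dy": 0, "dz": 0.06, "roll": 0, "fingers": 1}
    - {"dx": 0, "dy": 0, "dz": 0.06, "roll": 0, "fingers": 1}
    - {"dx": 0, "dy": 0, "dz": 0.06, "roll": 0, "fingers": 1}
    - {"dx": 0, "dy": 0, "dz": 0, "roll": 0, "fingers": 1}
    - {"dx": 0, "dy": 0, "dz": 0, "roll": 0, "fingers": 1}

```text
time: 10.77
tool_pos: [0.6509, -0.0701, 0.1026]
tcp_rot: [-0.015, 3.141, -0.0]
wrist_force: [-0.4, -0.6, 5.4]
width: -0.003
```

```bash
python3 - <<'E'
from h import *
for n in('top','scene'): tilt(snap(n,n+'4'))
s=bot.read_state(); print(s['time'],s['tool_pos'],s['wrist_force'])
E
```

```text
face pts 398 of 529 n [-0.713 -0.004  0.702] offset 0.0199 tilt deg 45.45
face pts 971 of 1907 n [0.632 0.012 0.775] offset 0.0603 tilt deg -39.21
10.8667 [ 0.6508196  -0.07012573  0.1025985 ] [-1.48625766  0.29319655  6.15374673]
```

45.4° from the top view. The scene fit latched onto the housing's far end instead of the face. I lift off, clear the view and check again.

Call:
play_rows:
  rows:
    - {"dx": 0.05, "dy": 0, "dz": -0.2, "roll": 0, "fingers": 1}
    - {"dx": 0.2, "dy": 0, "dz": -0.5, "roll": 0, "fingers": 1}
    - {"dx": 0.5, "dy": 0, "dz": -0.7, "roll": 0, "fingers": 1}
    - {"dx": 0.6, "dy": 0, "dz": -0.7, "roll": 0, "fingers": 1}
    - {"dx": 0.6, "dy": 0, "dz": -0.7, "roll": 0, "fingers": 1}
    - {"dx": 0.6, "dy": 0, "dz": -0.7, "roll": 0, "fingers": 1}
    - {"dx": 0.6, "dy": 0, "dz": -0.7, "roll": 0, "fingers": 1}
    - {"dx": 0.6, "dy": 0, "dz": 0, "roll": 0, "fingers": 1}
    - {"dx": 0.6, "dy": 0, "dz": 0, "roll": 0, "fingers": 1}
    - {"dx": 0, "dy": 0, "dz": 0, "roll": 0, "fingers": 1}
    - {"dx": 0, "dy": 0, "dz": 0, "roll": 0, "fingers": 1}

```text
time: 11.78
tool_pos: [0.4754, -0.0715, 0.27]
tcp_rot: [-0.014, 3.141, 0.0]
wrist_force: [0.3, -0.5, -0.4]
width: 0.001
```

```bash
python3 - <<'E'
from h import *
for n in('top','wrist','scene'): c=snap(n,n+'5'); tilt(c)
cv2.imwrite('pics/scene5c.png',cv2.resize(c['pixels'][150:360,100:380,::-1],(800,600)))
s=bot.read_state(); print(s['time'],s['tool_pos'],s['wrist_force'])
E
```

```text
face pts 1217 of 1702 n [-0.712 -0.007  0.702] offset 0.0203 tilt deg 45.41
face pts 262 of 263 n [-0.716 -0.091  0.692] offset 0.0179 tilt deg 45.96
face pts 967 of 1722 n [0.612 0.007 0.791] offset 0.0603 tilt deg -37.76
11.9333 [ 0.47694596 -0.07161148  0.26973697] [ 0.16941737 -0.20414303 -0.00221882]
```

View pics/scene5c.png

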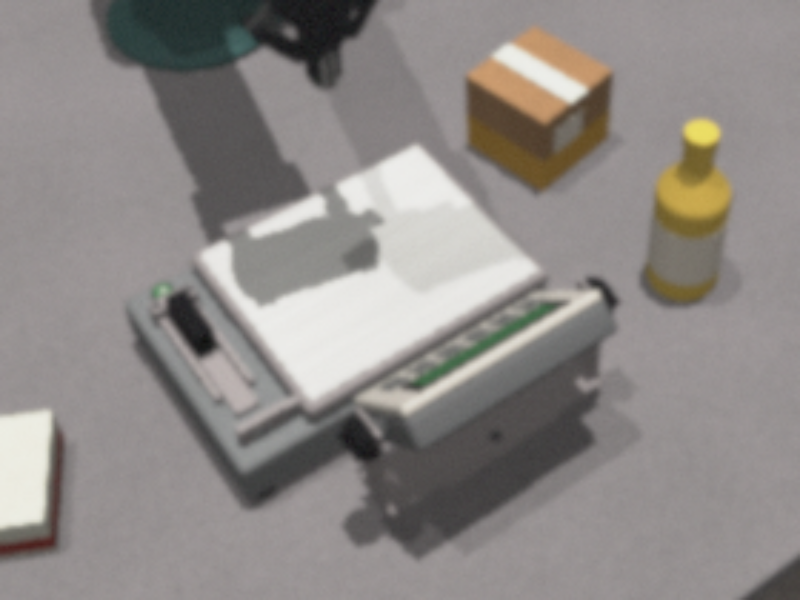

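View pics/wrist5.png

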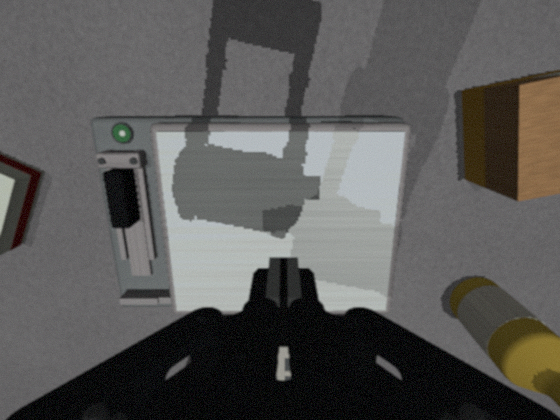

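Both views show the display tilted up, the grip at (122,197) against the stop at (122,158) in the wrist view, and the bystanders unmoved. I hand in.

```bash
python3 -c "
from workcell import bot
print(bot.finish_job())"
```

```text
the job is handed in; nothing more can be done
None
```

The transport lock is out and the display is tilted up to about 45°. I handed the job in at about 12 s of the 38 s allowed, and no verdict is reported.

- **Lock:** I gripped it and drew it out until the force reached 20 N with no further motion, well above the 4 N of friction. It moved about 48 mm, not 50. In the wrist image the grip's edge is at x 0.461 and the stop's face at 0.4615, so it sits against the stop. Most likely it did not start at exactly 0.
- **Display:** I pressed its near edge down with closed fingertips, feeling about 6 N upward. It started at about 18°, not flat as described. After letting go, the top view measures 45.4° and the wrist view 46.0° from only a few points. The tilt read the same before and after I let go.
- **Failed check:** the scene camera's tilt fit caught the housing's far end instead of the face, so I did not use it.
- **Pan, lug and stock:** I made no contact with the pan or lug that I know of. The carton, box and bottle look unmoved in the last pictures; I did not remeasure them.

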